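Key the flywheel on a model car engine and fit its clutch bell

ROBOT

A 6-joint arm with a two-finger parallel gripper is mounted at the origin on the work surface. World frame = base frame: x ahead of the robot, y to its left, z up, the work surface at z = 0. Lengths are in mm, angles in rad, forces in N, time in s.
With the tool pointing down it reaches from about 250 to 850 mm from the base axis. Payload 12.5 kg.
Tool frame: the origin (TCP) lies on the centre line of the jaws, within the pads' length; the fingertips stand 25 mm ahead of it and the grasp point (between the pads) lies 6 mm ahead of it (robot.tips_ahead is the distance from the TCP to the fingertips, in mm); z points along the fingers, y is the line along which they close (so a half turn about z gives the same grasp; the last joint's range is limited). The gripper opens to 93 mm and grips with 3 to 60 N. Pads are 15 mm wide; open, the fingers measure 128 mm over their backs; the gripper's body (75 mm by 188 mm) begins 65 mm behind the grasp point.
Start: joints at [-1.334, 0.351, 1.652, -0, 1.139, -0.085], TCP at [173.97, -521.746, 243.633] pointing down, gripper open.
Joint ranges: [-2.75, 2.75], [-0.79, 2.1], [0.01, 2.65], [-1.57, 4.71], [0.07, 3.14], [-2.87, 2.87]. Speed limits (rad/s): [2.22, 2.22, 2.79, 3.14, 3.14, 3.14].

INTERFACE

Orientations are given as a unit quaternion [w, x, y, z].
In Python, from bench import robot, eyes gives the robot as it stands.
- The arm moves only by the tool crank_tcp, called after "Emit:" as a command line: name --argument value ..., lists and objects as JSON in quotes. Schema: {"type":"object","properties":{"plan":{"type":"array","items":{"type":"object","properties":{"jaw":{"type":"number"},"x":{"type":"number"},"y":{"type":"number"},"z":{"type":"number"},"wx":{"type":"number"},"wy":{"type":"number"},"wz":{"type":"number"}},"additionalProperties":false,"required":["jaw"]},"minItems":1,"maxItems":5},"only":{"type":"string"},"quiet":{"type":"boolean"},"lines":{"type":"string"}},"required":["plan"],"additionalProperties":false}. plan is a list of rows, 1 to 5 of them, each an object with the fields jaw (the opening from 0.0 (shut) to 1.0 (fully open)), x, y, z (the shift in a scale on which 1.0 is 750 mm), wx, wy, wz (a rotation vector in fractions of the full range, 1 being 4 rad); a field left out counts as zero (the opening has to be given); each row is the pose to reach, as a shift and turn from the pose commanded when the call began, along the tool's axes at that moment; what a row does not reach only later rows make up. A row lasts 1/10 s, in which the tool goes at most 50 mm and 0.15 rad, less where a joint would pass 70% of its speed; a pose out of reach is approached as far as the arm can. The fingers move at their own pace and stop on an object; the grip force is fixed at half the most. Time passes only in rows, so rows that do not move let the fingers close. The tool returns the time, the measured TCP pose, the force, the opening and the grip force at its end. only (a regular expression) keeps the lines of the reply that match it, lines (a string "A,B") keeps lines A to B, and quiet returns only ok. Shift and turn numbers lie between -1 and 1, and a call with a number outside is refused. Input that does not fit is refused with a message, and nothing moves.
- robot.state(): the state, without advancing time (a new reading comes with each control period).
- eyes.grab_frame(name): name is "side" or "top" or "wrist"; returns the picture (400x640x3 uint8, red, green, blue); there is no depth.
- eyes.camera_model(name): a dict with "fovy" (degrees; the focal length in pixels is half the picture's height over the tangent of half this angle, whatever the lens; pixels are square), "cx", "cy" (the principal point, pixels), "rvec" (rotation vector, rad) and "tvec" (3), from world to camera coordinates, as OpenCV has them. Camera axes: x right, y down, z forward; pixel columns grow to the right and rows downward; lengths in mm; the calibration is good to about 2 mm. The wrist camera is an equidistant fisheye: a pixel r from the principal point sees the ray r / f radians off the axis. A picture is of the moment at which its call begins: read the wrist's pose just before it. camera_model takes no time and is no camera call; for the wrist camera it gives the pose at the moment of the call.
- robot.job_done(): hands the job in; it is judged then, once.
Trained networks look in the newest picture that a camera, given by its name, has taken for a name from the list of things; names that differ only in an ending like _2 or _b are one class to them, and where a whole thing is asked for, a point or a joint stands for the part that bears it (a point fixed in the world has none). Each returns a list of dicts, best first, with "score" (0 to 1); they miss things now and then, are a little off and sometimes report something else, mostly with a low value. They report only what shows in the picture. A call takes as long as a camera call. They do not tell look-alikes from the thing itself.
- eyes.boxes_of(camera, target): "at" ([x, y, z] in mm, in the coordinates of the camera as it stood for that picture, good to about 4 mm: the middle of the surface that is visible of it).
- eyes.regions_of(camera, target): "region" (400x640 bool, what is visible of it).
- eyes.pinpoint(camera, target): "at" ([x, y, z] in mm, in the coordinates of the camera as it stood for that picture, good to about 4 mm: a listed point, or the origin of a listed thing).
The state is a dict: "t": time; "joint_pos": joint angles; "qd": joint speeds; "effort": joint torques, N m; "position": TCP position; "tcp_rot": TCP orientation; "contact_force": force on the tool from outside, world axes, zero at the start; "ft_torque": the same for the moment, N m; "opening": opening from 0.0 (shut) to 1.0 (fully open); "grasp_force": force on a finger pad.
Only numpy, scipy, OpenCV 4.12 (cv2) and the standard library are available. Lean on these libraries where they do the work, as an engineer would, in place of code of your own. Each camera call takes 0.05 s, during which the arm holds its last target. There are 200 camera calls.

TASK

Put this race engine's drive back together: fit the flywheel (with the clutch on it, clutch upwards) on the upright crankshaft, turning it until its key drops into the keyway and it sits fully home on the collar. Then put the clutch bell over the shaft, pinion up, and down over the clutch until it too sits fully home. Lower both by hand, neither forcing them nor letting them fall down the shaft (the key's own short drop is fine), and leave the other things on the bench where they are.

Things in the scene. Friction and masses are not known exactly. Their poses are not given: they have to be found in the camera images.
- engine: Model car engine fixed on a red bench stand 200 x 140 mm, crankshaft upwards, cylinder pointing away from the robot. Origin: on the bench, under the crankshaft's axis; z up, x along the cylinder. All but the crankshaft end lies below 105 mm. Its place and heading vary.
- crank: Upright steel crankshaft end. Origin: on its axis, on the flat collar (36 mm across, 105 mm above the bench) that the flywheel sits on when home; z up, x towards the keyway. From the collar up: a seat 20 mm in diameter, 16 mm tall; a stub 10 mm in diameter to 78 mm; a cone to a 4 mm tip at 84 mm. It can stand at any angle and turns only stiffly (0.5 N m).
- keyway (a point): Open top of the keyway: on the crank's x side, 7.5 mm from its axis and 16 mm above its origin, axes as crank. The keyway is 7.5 mm wide, 5 mm deep and runs down the whole seat. A yellow dab on the collar and a yellow line up the stub mark its side.
- flywheel: Aluminium flywheel, 0.45 kg, lying clutch up. Origin: centre of its underside; z up, x towards its key. Finned disc 84 mm across, 18 mm thick; on it the steel clutch, then a boss 19 mm across to 47 mm. Bore on the axis: 22.4 mm wide up to 18 mm height, 13 mm above. Home: its origin meets the crank's. Any heading, left or right of the engine (the bell is on the other side).
- clutch (a point): Middle of the round two-shoe clutch fixed on the flywheel, on its axis 31 mm above its origin. The clutch is 53 to 54 mm in diameter, from 18 to 44 mm above the underside: the place to grip, from above, at any angle.
- key (a point): Lower end of the key cast in the flywheel's wide bore, on its x side: 8.7 mm from the axis, 6 mm above the underside, 5 mm wide. Yellow stripes on the rim's dark magnet block and on the clutch mark its side. On the shaft, the key stops on top of the seat about 10 mm short of home until it faces the keyway within about 0.15 rad; then the flywheel drops those 10 mm.
- bell: Steel clutch bell, 0.22 kg: an upside-down cup with a toothed pinion on top. Origin: centre of its rim plane, underneath; z up. Cup 66 mm outside, 58 mm inside, 27 mm deep; its top at 31 mm. A 13 mm hole runs right through. It fits over stub and clutch with 1.5 to 2 mm to spare; home: its top rests on the clutch's boss, its origin 20 mm above the flywheel's.
- pinion (a point): Middle of the bell's pinion, on its axis 43 mm above its origin. The pinion is 30 mm in diameter, from 31 to 55 mm above the rim: the place to grip, from above, at any angle.
- wheel_a: Bystander, leave alone: a loose foam-tyred model car wheel, black with a green rim, lying flat, 76 mm across, 42 mm tall. Origin: middle of its underside.
- wheel_b: Bystander, leave alone: a second loose foam-tyred wheel like it, on the other side. Origin: middle of its underside.
- wrench: Bystander, leave alone: a steel wrench, 160 mm long, lying flat beside the engine, on its right seen from the robot. Origin: underside, near its middle.
- hex_driver: Bystander, leave alone: a hex driver with a blue handle, 180 mm long, lying flat on the robot's side. Origin: underside, near its middle.
- shock: Bystander, leave alone: a yellow-sprung shock absorber, 100 mm long, lying flat on the robot's side. Origin: middle of its underside.
- screw_tray: Bystander, leave alone: a black divided tray of screws, 120 x 85 x 24 mm. Origin: middle of its underside.
- oil_bottle: Bystander, leave alone: a small white bottle with a red cap, 44 mm across, 115 mm tall, standing. Origin: middle of its underside.
There are look-alikes about, which are no part of the job. What is shaped like the flywheel but brown or orange is not meant.

How it is judged:
By the outcome, as a careful person would: the job done as asked, in the order asked, and still so for the second after the job is handed in, with the robot touching nothing.
It also fails if it takes over 64 s, if anything falls off the work surface, if the arm or the gripper's body presses on something with over 40 N, if the wrist force passes 120 N, or if a joint passes its speed limit or range.

## Working session

There is one attempt and no reset: what is moved stays moved. The work goes in short steps, Python scripts to look and compute and a tool call to move; the robot and the scene stay as the last step left them, time stands still between calls to the robot, and variables do not carry over. Pictures are saved under pics/ and viewed, at most 10 in all, crops included, and the job is handed in when it is done.

```bash
ls; mkdir -p pics
```

Create h.py:
```python
import numpy as np, cv2
from scipy.spatial.transform import Rotation as R
from bench import robot, eyes
def cam2w(m,p):
    Rm=cv2.Rodrigues(np.array(m["rvec"],float))[0]; return Rm.T@(np.array(p,float)-np.array(m["tvec"],float).ravel())
def proj(m,P,fish=False):
    Rm=cv2.Rodrigues(np.array(m["rvec"],float))[0]; c=Rm@np.array(P,float)+np.array(m["tvec"],float).ravel()
    f=200/np.tan(np.radians(m["fovy"])/2)
    if fish:
        r=np.hypot(c[0],c[1]); th=np.arctan2(r,c[2]); return np.array([m["cx"],m["cy"]])+f*th*c[:2]/max(r,1e-9)
    return np.array([m["cx"],m["cy"]])+f*c[:2]/c[2]
def ray(m,uv,fish=False):
    f=200/np.tan(np.radians(m["fovy"])/2); d=(np.array(uv,float)-[m["cx"],m["cy"]])/f
    if fish:
        r=np.hypot(*d); v=np.array([*(d/max(r,1e-9)*np.sin(r)),np.cos(r)])
    else: v=np.array([*d,1.])
    Rm=cv2.Rodrigues(np.array(m["rvec"],float))[0]; return -Rm.T@np.array(m["tvec"],float).ravel(), Rm.T@v
def onplane(m,uv,z,fish=False):
    o,d=ray(m,uv,fish); return o+d*(z-o[2])/d[2]
def totool(s,dw):
    return R.from_quat(np.roll(s["tcp_rot"],-1)).inv().apply(dw)
def save(img,name,box=None,k=1):
    if box: img=img[box[1]:box[3],box[0]:box[2]]
    cv2.imwrite("pics/"+name,cv2.resize(img[...,::-1],None,fx=k,fy=k,interpolation=cv2.INTER_CUBIC))
```

Run:
```python
from h import *
np.set_printoptions(precision=2,suppress=True)
for c in ["top","side"]:
    im=eyes.grab_frame(c); save(im,c+"0.png"); m=eyes.camera_model(c); print(c,m)
    for t in ["flywheel","clutch","key","bell","pinion","crank","keyway","engine"]:
        for d in eyes.pinpoint(c,t)[:3]:
            w=cam2w(m,d["at"]); print(t,round(d["score"],2),w,proj(m,w))
print(robot.state())
```

```text
pics
top {'fovy': 43.027451946236525, 'cx': 324.96479340025144, 'cy': 190.5357671090339, 'rvec': array([ 2.05, -2.18,  0.23]), 'tvec': array([  12.41,  514.19, 1445.64])}
flywheel 0.92 [570.59 142.31   0.21] [271.78 179.16]
flywheel 0.83 [315.   147.53   2.02] [273.23 262.82]
flywheel 0.82 [448.71 265.77  -5.16] [232.79 220.96]
clutch 0.84 [315.5  146.97  30.54] [272.46 261.98]
clutch 0.8 [449.89 268.59  32.24] [229.61 218.76]
key 0.75 [441.26 271.45   6.98] [230.25 222.93]
key 0.65 [325.03 140.83   5.96] [275.23 259.19]
key 0.64 [566.59 134.05   5.73] [274.34 179.86]
bell 0.73 [ 508.18 -236.05   -1.65] [396.02 192.  ]
pinion 0.62 [ 336.6  -249.97   -2.14] [405.68 247.73]
pinion 0.44 [525.05 -18.17  -2.58] [324.74 190.8 ]
pinion 0.41 [ 427.95 -142.61    0.64] [367.7  219.55]
crank 0.67 [523.19 -18.31 105.16] [324.89 183.68]
keyway 0.58 [527.55 -21.94 118.9 ] [326.09 181.05]
engine 0.87 [523.43 -14.97  -2.25] [323.73 191.35]
side {'fovy': 57.650751136698034, 'cx': 318.75507770446706, 'cy': 196.20168293684793, 'rvec': array([ 0.82, -2.5 ,  1.16]), 'tvec': array([415.59, 291.17, 872.26]
[... 484 characters left out ...]
    0.49] [362.7  189.38]
bell 0.58 [436.86 271.78   5.66] [279.47 301.54]
pinion 0.82 [ 502.53 -234.97   40.14] [363.68 180.41]
crank 0.51 [665.72 257.6    1.13] [221.09 256.91]
crank 0.42 [518.36 -15.38 106.99] [321.39 197.41]
keyway 0.73 [525.77 -23.76 124.15] [321.05 190.37]
{'t': 0.9, 'joint_pos': array([-1.33,  0.35,  1.65, -0.  ,  1.14, -0.08]), 'qd': array([-0., -0., -0., -0.,  0., -0.]), 'effort': array([ -0.  , -49.72, -28.55,   0.07,   0.02,   0.  ]), 'position': array([ 173.96, -521.74,  243.62]), 'tcp_rot': array([-0.  ,  0.99,  0.16, -0.  ]), 'contact_force': array([0.19, 0.16, 0.67]), 'ft_torque': array([-0.03,  0.05, -0.06]), 'grasp_force': 0.0, 'opening': 0.9988634779836726}
```

Run:
```python
import cv2
a=cv2.imread("pics/top0.png"); a=a[130:310,190:440]
cv2.imwrite("pics/top0c.png",cv2.resize(a,None,fx=3.2,fy=3.2,interpolation=cv2.INTER_CUBIC))
```

```text
(no output)
```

View pics/top0c.png

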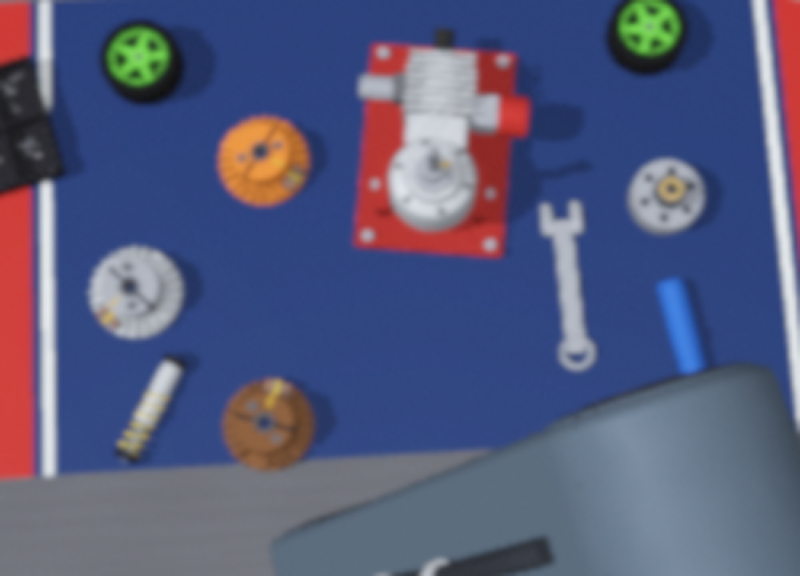

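View pics/side0.png

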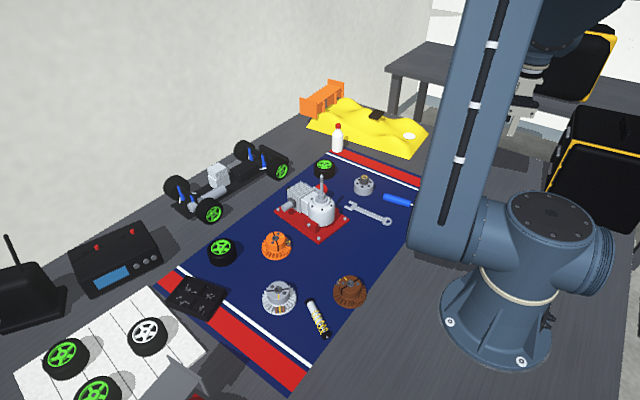

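Top view: the three flywheel-shaped things are at top-frame pixels orange (272,180), silver (232,221), brown (274,262). The silver aluminium one, at about (446,269), is meant. Its yellow stripe points lower left, so heading is about 2.4 rad. Bell at (398,191), engine shaft at (325,184). I'll confirm the flywheel with a wrist crop before grasping.

Add to h.py:
```python
np.set_printoptions(precision=2,suppress=True)
def yaw(s):
    x=R.from_quat(np.roll(s["tcp_rot"],-1)).apply([1,0,0]); return np.arctan2(x[1],x[0])
def go(P):
    s=robot.state(); d=np.array(P)-s["position"]; print("t",round(s["t"],2),"pos",s["position"],"yaw",round(yaw(s),3),"j6",round(s["joint_pos"][5],3),"tool shift",totool(s,d))
```

Run:
```python
from h import *
go([446,269,244]); m=eyes.camera_model("wrist"); print(m)
s=robot.state(); print(totool(s,cam2w(m,[0,0,0])-s["position"]), totool(s,cam2w(m,[0,0,1])-cam2w(m,[0,0,0])))
```

```text
t 0.9 pos [ 173.96 -521.74  243.62] yaw 0.322 j6 -0.085 tool shift [ 508.17 -664.1    -0.36]
{'fovy': 65.70646984690485, 'cx': 321.5913853572367, 'cy': 201.873294327402, 'rvec': array([-2.38,  1.72,  0.22]), 'tvec': array([-550.17,  -27.73,  390.12])}
[  69.21    0.89 -140.3 ] [-0.25 -0.    0.97]
```

The manual's scale: shifts go in shares of 750 mm and turns go in shares of 4 rad. Converting my numbers, -195 mm / 750 = -0.26, 150 mm / 750 = 0.2.

Emit:
crank_tcp --plan '[{"jaw": 1,"x": 0.04,"y": -0.052,"z": -0.0133},{"jaw": 1,"x": 0.08,"y": -0.104,"z": -0.0267},{"jaw": 1,"x": 0.12,"y": -0.156,"z": -0.04},{"jaw": 1,"x": 0.16,"y": -0.208,"z": -0.04},{"jaw": 1,"x": 0.2,"y": -0.26,"z": -0.04}]'

```text
t: 1.4
position: [254.8, -287.6, 273.9]
tcp_rot: [0.0, 0.987, 0.16, 0.0]
contact_force: [0.6, -0.1, 1.0]
opening: 1.001
grasp_force: 0.0
```

Emit:
crank_tcp --plan '[{"jaw": 1,"x": 0.04,"y": -0.052},{"jaw": 1,"x": 0.08,"y": -0.104},{"jaw": 1,"x": 0.12,"y": -0.156},{"jaw": 1,"x": 0.16,"y": -0.208},{"jaw": 1,"x": 0.2,"y": -0.26}]'

```text
t: 1.9
position: [335.4, -55.0, 274.0]
tcp_rot: [0.0, 0.987, 0.16, 0.001]
contact_force: [0.7, -1.4, -0.2]
opening: 1.001
grasp_force: 0.0
```

Emit:
crank_tcp --plan '[{"jaw": 1,"x": 0.04,"y": -0.052},{"jaw": 1,"x": 0.08,"y": -0.104},{"jaw": 1,"x": 0.12,"y": -0.156},{"jaw": 1,"x": 0.16,"y": -0.208},{"jaw": 1,"x": 0.2,"y": -0.26}]'

```text
t: 2.4
position: [416.1, 177.9, 273.8]
tcp_rot: [-0.0, 0.987, 0.16, 0.0]
contact_force: [0.6, -1.0, -0.1]
opening: 1.002
grasp_force: 0.0
```

Emit:
crank_tcp --plan '[{"jaw": 1,"x": 0.0387,"y": -0.0533,"z": 0.0133},{"jaw": 1,"x": 0.0773,"y": -0.1053,"z": 0.04},{"jaw": 1,"x": 0.0773,"y": -0.1053,"z": 0.04}]'

```text
t: 2.7
position: [445.8, 272.2, 241.1]
tcp_rot: [0.0, 0.987, 0.162, -0.001]
contact_force: [-0.7, -1.0, 0.7]
opening: 1.001
grasp_force: 0.0
```

Run:
```python
from h import *
go([446,269,244])
m=eyes.camera_model("wrist"); im=eyes.grab_frame("wrist"); np.save("w1.npy",im); import pickle; pickle.dump(m,open("w1.pkl","wb"))
for t in ["flywheel","clutch","key","crank","keyway"]:
    for d in eyes.pinpoint("wrist",t)[:3]:
        w=cam2w(m,d["at"]); print(t,round(d["score"],2),w,proj(m,w,True))
save(im,"w1.png")
```

```text
t 2.7 pos [445.79 272.22 241.07] yaw 0.325 j6 1.704 tool shift [-0.83  3.12 -2.93]
flywheel 0.78 [565.24 141.56  -3.81] [446.17 125.83]
flywheel 0.66 [446.67 265.18  -0.68] [327.02 180.17]
clutch 0.85 [314.08 141.9   29.8 ] [381.65 305.12]
clutch 0.84 [566.21 142.88  32.41] [456.9  125.34]
clutch 0.81 [444.38 264.36  28.15] [327.43 186.75]
key 0.81 [441.72 273.54   1.41] [319.43 182.08]
key 0.81 [326.36 145.85   4.65] [379.53 287.89]
key 0.76 [562.29 131.92   3.07] [453.72 130.87]
crank 0.82 [520.25 -15.57 102.54] [566.94 216.53]
crank 0.7 [447.96 262.24  -0.76] [329.57 179.93]
crank 0.68 [524.99 -26.34 115.77] [579.96 218.66]
keyway 0.69 [526.27 -24.65 117.39] [580.5  217.66]
keyway 0.37 [ 506.95 -240.97   35.92] [607.78 248.61]
```

View pics/w1.png

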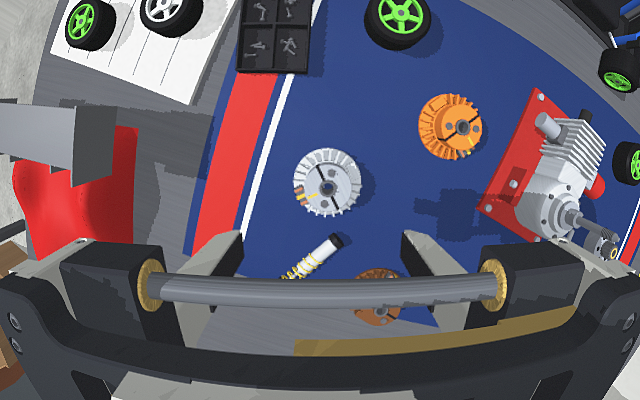

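The wrist picture shows the silver finned flywheel at (327,181). The orange look-alike is at (453,127) and the brown one at (378,298). I'll rectify it to world axes to confirm it and measure centre and key heading.

Add to h.py:
```python
def ortho(im,m,c,z,half,k,fish=True):
    n=int(2*half*k); xs=c[0]+half-(np.arange(n)+.5)/k; ys=c[1]+half-(np.arange(n)+.5)/k
    X,Y=np.meshgrid(xs,ys,indexing="ij"); P=np.stack([X,Y,np.full_like(X,z)],-1)
    Rm=cv2.Rodrigues(np.array(m["rvec"],float))[0]; q=P@Rm.T+np.array(m["tvec"],float).ravel()
    f=200/np.tan(np.radians(m["fovy"])/2); r=np.hypot(q[...,0],q[...,1])
    g=f*np.arctan2(r,q[...,2])/np.maximum(r,1e-9) if fish else f/q[...,2]
    return cv2.remap(im,(m["cx"]+g*q[...,0]).astype("f4"),(m["cy"]+g*q[...,1]).astype("f4"),cv2.INTER_CUBIC)
```

Run:
```python
from h import *; import pickle
im=np.load("w1.npy"); m=pickle.load(open("w1.pkl","rb"))
c=(445,266); out=[]
for z,rs in ((44,[27,9.5]),(18,[42])):
    o=ortho(im,m,c,z,55,5).copy()
    cv2.line(o,(275,265),(275,285),(255,0,0),1); cv2.line(o,(265,275),(285,275),(255,0,0),1)
    hsv=cv2.cvtColor(o,cv2.COLOR_RGB2HSV)
    # silver disc mask: low saturation
    mk=((hsv[...,1]<90)&(hsv[...,2]>70)).astype("u1"); n,l,st,ce=cv2.connectedComponentsWithStats(mk); i=1+np.argmax(st[1:,4])
    pts=cv2.findContours((l==i).astype("u1"),0,2)[0]; pts=max(pts,key=cv2.contourArea); (u,v),r=cv2.minEnclosingCircle(pts)
    print(z,"enclosing",c[0]+55-v/5,c[1]+55-u/5,r/5)
    ym=(hsv[...,0]>20)&(hsv[...,0]<35)&(hsv[...,1]>110)&(hsv[...,2]>120); vv,uu=np.nonzero(ym); print("yellow",c[0]+55-vv.mean()/5,c[1]+55-uu.mean()/5,len(vv))
    out.append(cv2.resize(o,(400,400)))
save(np.hstack(out),"w1o.png")
```

```text
44 enclosing 451.4756805419922 267.39882202148436 39.963043212890625
yellow 429.66619964973734 286.1572679509632 1713
18 enclosing 446.8103515625 265.35804443359376 43.0157470703125
yellow 423.3247854618879 285.57072185764764 1981
```

View pics/w1o.png

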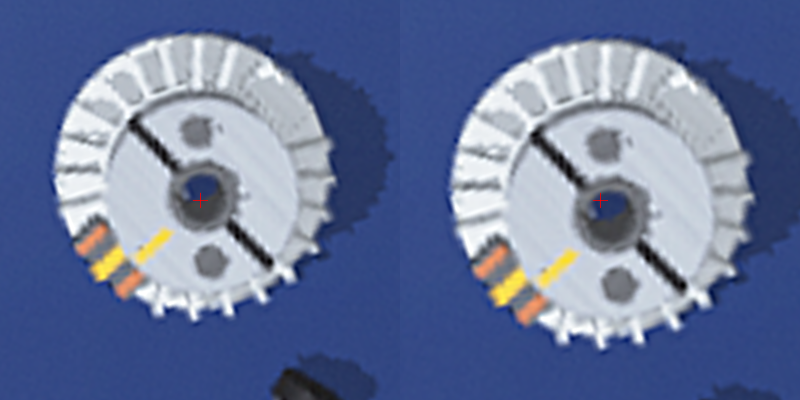

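Confirmed: silver body, clutch and yellow stripe at the lower left, while the look-alikes are orange and brown. Centre is about (446,265.5) and key heading about 2.365 rad.

Run:
```python
from h import *
go([446,265.5,46])
```

```text
t 3.0 pos [445.98 267.85 244.48] yaw 0.321 j6 1.702 tool shift [ -0.94   2.25 198.48]
```

To row units: 170 mm / 750 = 0.2267, 150 mm / 750 = 0.2.

Emit:
crank_tcp --plan '[{"jaw": 1,"x": -0.0013,"y": 0.0027,"z": 0.0533},{"jaw": 1,"x": -0.0013,"y": 0.0027,"z": 0.1067},{"jaw": 1,"x": -0.0013,"y": 0.0027,"z": 0.16},{"jaw": 1,"x": -0.0013,"y": 0.0027,"z": 0.2},{"jaw": 1,"x": -0.0013,"y": 0.0027,"z": 0.2267}]'

```text
t: 3.5
position: [445.2, 265.4, 72.4]
tcp_rot: [0.0, 0.987, 0.16, -0.0]
contact_force: [-0.3, 0.5, 0.3]
opening: 1.0
grasp_force: 0.0
```

Emit:
crank_tcp --plan '[{"jaw": 1,"z": 0.02},{"jaw": 1,"z": 0.036},{"jaw": 1,"z": 0.0373}]'

```text
t: 3.8
position: [445.3, 265.9, 45.1]
tcp_rot: [0.0, 0.987, 0.16, -0.001]
contact_force: [-0.1, 0.1, 0.2]
opening: 0.998
grasp_force: 0.0
```

Emit:
crank_tcp --plan '[{"jaw": 0.5},{"jaw": 0.3},{"jaw": 0.3},{"jaw": 0.3},{"jaw": 0.3}]'

```text
t: 4.3
position: [445.7, 266.7, 45.9]
tcp_rot: [-0.0, 0.987, 0.16, 0.0]
contact_force: [0.4, 0.6, 0.5]
opening: 0.616
grasp_force: 0.0
```

Emit:
crank_tcp --plan '[{"jaw": 0.3},{"jaw": 0.3},{"jaw": 0.3}]'

```text
t: 4.6
position: [445.7, 266.5, 45.8]
tcp_rot: [0.0, 0.987, 0.16, 0.0]
contact_force: [0.3, -3.4, 5.4]
opening: 0.562
grasp_force: 30.0
```

To row units: -200 mm / 750 = -0.2667, -165 mm / 750 = -0.22.

Emit:
crank_tcp --plan '[{"jaw": 0.3,"z": -0.0267},{"jaw": 0.3,"z": -0.0867},{"jaw": 0.3,"z": -0.1533},{"jaw": 0.3,"z": -0.22},{"jaw": 0.3,"z": -0.2667}]'

```text
t: 5.1
position: [445.5, 266.8, 248.3]
tcp_rot: [-0.0, 0.987, 0.16, 0.001]
contact_force: [0.9, -0.1, -5.7]
opening: 0.56
grasp_force: 30.0
```

Emit:
crank_tcp --plan '[{"jaw": 0.3,"x": -0.016,"y": 0.048,"z": -0.024},{"jaw": 0.3,"x": -0.032,"y": 0.0973,"z": -0.024},{"jaw": 0.3,"x": -0.048,"y": 0.1467,"z": -0.024},{"jaw": 0.3,"x": -0.064,"y": 0.1933,"z": -0.024},{"jaw": 0.3,"x": -0.08,"y": 0.2427,"z": -0.024}]'

```text
t: 5.6
position: [445.4, 73.8, 262.9]
tcp_rot: [-0.0, 0.987, 0.16, -0.001]
contact_force: [-0.1, -0.2, -5.1]
opening: 0.562
grasp_force: 30.0
```

Emit:
crank_tcp --plan '[{"jaw": 0.3,"x": -0.016,"y": 0.048},{"jaw": 0.3,"x": -0.032,"y": 0.0973},{"jaw": 0.3,"x": -0.048,"y": 0.144},{"jaw": 0.3,"x": -0.048,"y": 0.144},{"jaw": 0.3,"x": -0.048,"y": 0.144}]'

```text
t: 6.1
position: [445.8, -39.1, 263.0]
tcp_rot: [-0.001, 0.987, 0.159, -0.001]
contact_force: [0.4, 0.6, -4.6]
opening: 0.562
grasp_force: 30.0
```

Run:
```python
from h import *
go([445,-40,262]); print(robot.state()["grasp_force"])
m=eyes.camera_model("wrist"); im=eyes.grab_frame("wrist"); np.save("w2.npy",im); import pickle; pickle.dump(m,open("w2.pkl","wb"))
for t in ["crank","keyway","clutch"]:
    for d in eyes.pinpoint("wrist",t)[:3]:
        w=cam2w(m,d["at"]); print(t,round(d["score"],2),w,proj(m,w,True))
a=cv2.resize(im,(640,400)); print(proj(m,[521,-16,105],True),proj(m,[521,-16,189],True))
c=(521,-16); o=[cv2.resize(ortho(im,m,c,z,32,8),(400,400)) for z in (105,189)]
save(np.vstack([np.hstack(o),cv2.resize(im,(800,500))[:200]]),"w2.png")
```

```text
t 6.1 pos [445.75 -39.11 262.97] yaw 0.32 j6 1.059 tool shift [-0.99  0.6   0.97]
29.998271763324738
crank 0.91 [521.38 -16.73 102.9 ] [323.99 114.  ]
crank 0.32 [448.59 -41.03 243.92] [325.55 247.54]
keyway 0.9 [527.68 -25.22 113.79] [334.93 110.13]
clutch 0.92 [564.02 142.62  32.07] [212.07  48.79]
clutch 0.79 [447.73 -40.68 243.58] [324.46 248.47]
clutch 0.72 [ 430.56 -141.03    0.05] [388.66 210.24]
[323.15 114.06] [323.42 110.27]
```

View pics/w2.png

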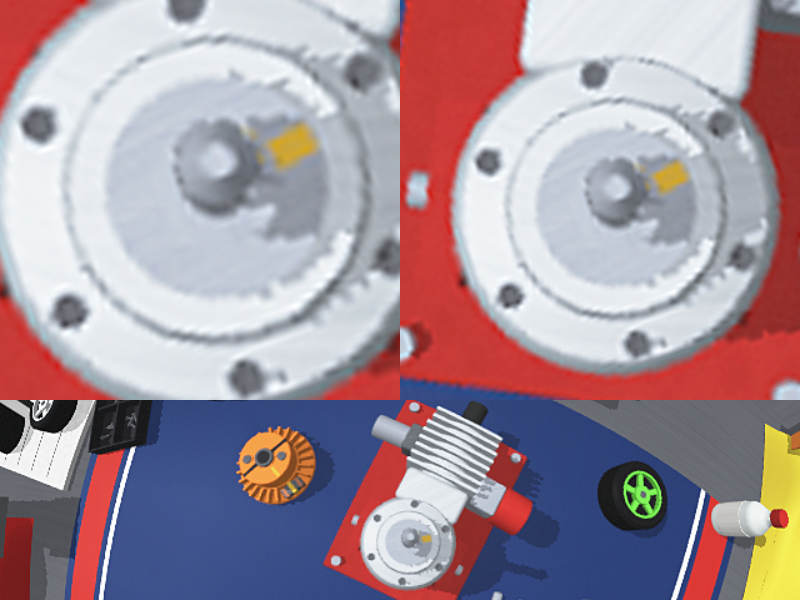

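Crank: collar centre and tip agree at about (523,-18.9). The yellow dab at crop (293,146) puts the keyway heading at about -1.07. Next I turn 2.85 rad counter-clockwise while crossing over, then look again from the opposite side to cancel the camera bias.

To row units: 150 mm / 750 = 0.2, 120 mm / 750 = 0.16, -0.75 rad / 4 = -0.1875.

Emit:
crank_tcp --plan '[{"jaw": 0.3,"x": 0.04,"y": 0.0067,"z": -0.0067,"wz": -0.0375},{"jaw": 0.3,"x": 0.08,"y": 0.0133,"z": -0.0067,"wz": -0.075},{"jaw": 0.3,"x": 0.12,"y": 0.02,"z": -0.0067,"wz": -0.1125},{"jaw": 0.3,"x": 0.16,"y": 0.0267,"z": -0.0067,"wz": -0.15},{"jaw": 0.3,"x": 0.2,"y": 0.0347,"z": -0.0067,"wz": -0.1875}]'

```text
t: 6.8
position: [597.8, -14.6, 268.3]
tcp_rot: [-0.0, 0.858, 0.514, -0.0]
contact_force: [-0.3, -1.2, -4.9]
opening: 0.559
grasp_force: 30.0
```

Emit:
crank_tcp --plan '[{"jaw": 0.3,"wz": -0.0375},{"jaw": 0.3,"wz": -0.075},{"jaw": 0.3,"wz": -0.1125},{"jaw": 0.3,"wz": -0.15},{"jaw": 0.3,"wz": -0.1875}]'

```text
t: 7.3
position: [596.7, -14.9, 268.2]
tcp_rot: [-0.0, 0.61, 0.792, -0.0]
contact_force: [0.1, -0.8, -6.2]
opening: 0.564
grasp_force: 30.0
```

Emit:
crank_tcp --plan '[{"jaw": 0.3,"wz": -0.0375},{"jaw": 0.3,"wz": -0.075},{"jaw": 0.3,"wz": -0.1125},{"jaw": 0.3,"wz": -0.15},{"jaw": 0.3,"wz": -0.1875}]'

```text
t: 7.8
position: [596.7, -14.9, 268.3]
tcp_rot: [-0.0, 0.277, 0.961, 0.0]
contact_force: [-0.3, -0.5, -5.2]
opening: 0.562
grasp_force: 30.0
```

Emit:
crank_tcp --plan '[{"jaw": 0.3,"wz": -0.0375},{"jaw": 0.3,"wz": -0.075},{"jaw": 0.3,"wz": -0.1125},{"jaw": 0.3,"wz": -0.15},{"jaw": 0.3,"wz": -0.15}]'

```text
t: 8.3
position: [596.7, -15.1, 268.3]
tcp_rot: [-0.0, -0.017, 1.0, 0.0]
contact_force: [-0.2, 1.3, -5.5]
opening: 0.563
grasp_force: 30.0
```

Emit:
crank_tcp --plan '[{"jaw": 0.3},{"jaw": 0.3}]'

```text
t: 8.5
position: [596.7, -15.7, 268.5]
tcp_rot: [-0.0, -0.014, 1.0, 0.0]
contact_force: [0.6, -0.6, -6.1]
opening: 0.561
grasp_force: 30.0
```

Run:
```python
from h import *
go([523,-18,268]); print(robot.state()["grasp_force"])
m=eyes.camera_model("wrist"); im=eyes.grab_frame("wrist"); np.save("w3.npy",im); import pickle; pickle.dump(m,open("w3.pkl","wb"))
for t in ["crank","keyway","clutch"]:
    for d in eyes.pinpoint("wrist",t)[:3]:
        w=cam2w(m,d["at"]); print(t,round(d["score"],2),w,proj(m,w,True))
c=(521,-16); o=[cv2.resize(ortho(im,m,c,z,32,8),(400,400)) for z in (105,189)]
im2=np.load("w2.npy"); m2=pickle.load(open("w2.pkl","rb"))
save(np.vstack([np.hstack(o),np.hstack([im[200:,120:520],im2[200:,120:520]])]),"w3.png")
```

```text
t 8.5 pos [596.73 -15.68 268.51] yaw -3.114 j6 -1.702 tool shift [73.76 -0.31  0.53]
29.998224824666977
crank 0.56 [521.21 -14.83 103.66] [324.78 116.38]
keyway 0.57 [528.33 -27.27 116.22] [311.43 123.26]
clutch 0.79 [567.17 145.02  34.15] [447.3  161.42]
clutch 0.77 [600.1  -18.43 249.23] [317.49 253.89]
clutch 0.73 [ 504.95 -234.95   -1.8 ] [168.96 109.96]
```

View pics/w3.png

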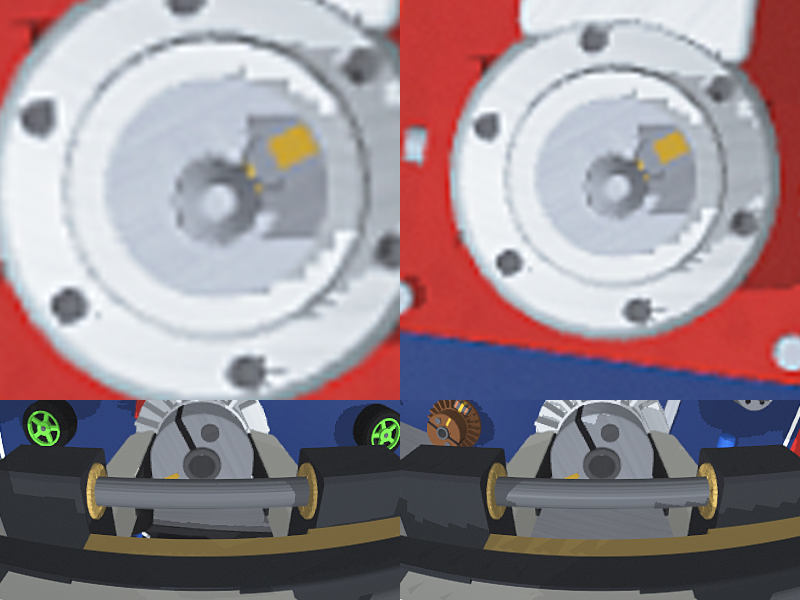

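Run:
```python
from h import *; import pickle
s=robot.state()
im=np.load("w3.npy"); m=pickle.load(open("w3.pkl","rb"))
z=s["position"][2]-45.8+47
w=onplane(m,(322,264.5),z,True); print(w,totool(s,w-s["position"]))
g=cv2.cvtColor(ortho(im,m,s["position"][:2],z,20,10),cv2.COLOR_RGB2GRAY)
for dp in [(60,110),(140,200)]:
    c=cv2.HoughCircles(cv2.GaussianBlur(g,(0,0),3),cv2.HOUGH_GRADIENT,2,50,param1=60,param2=15,minRadius=dp[0],maxRadius=dp[1])
    if c is not None:
        for u,v,r in c[0][:3]: print(totool(s,[20-v/10,20-u/10,0]),r/10)
```

```text
[596.67 -16.04 269.82] [ 0.06 -0.03 -1.2 ]
[-0.3  -0.11 -0.  ] 9.76
[18.73 -0.76  0.  ] 9.32
[ 12.06 -12.15   0.  ] 7.4199996
[-0.46  5.49  0.  ] 14.9800005
[-1.36 -4.94 -0.  ] 14.280001
[  6.83 -18.11  -0.  ] 14.94
```

To row units: 73.8 mm / 750 = 0.0984, -1.2 mm / 750 = -0.0016.

Emit:
crank_tcp --plan '[{"jaw": 0.3,"x": 0.0333},{"jaw": 0.3,"x": 0.0667,"y": -0.0013},{"jaw": 0.3,"x": 0.0933,"y": -0.0013},{"jaw": 0.3,"x": 0.0984,"y": -0.0016,"z": 0.0133},{"jaw": 0.3,"x": 0.0984,"y": -0.0016,"z": 0.0267}]'

```text
t: 9.2
position: [523.0, -19.6, 248.4]
tcp_rot: [0.001, -0.015, 1.0, -0.0]
contact_force: [0.7, -0.0, -5.3]
opening: 0.562
grasp_force: 30.0
```

Emit:
crank_tcp --plan '[{"jaw": 0.3,"z": 0.0133},{"jaw": 0.3,"z": 0.0267},{"jaw": 0.3,"z": 0.0333},{"jaw": 0.3,"z": 0.0333}]'

```text
t: 9.6
position: [522.9, -19.5, 222.6]
tcp_rot: [-0.001, -0.015, 1.0, 0.0]
contact_force: [0.2, 0.1, -5.4]
opening: 0.566
grasp_force: 30.0
```

Run:
```python
from h import *
go([523,-18.9,217])
```

```text
t 9.6 pos [522.9  -19.45 222.55] yaw -3.111 j6 -1.727 tool shift [-0.12  0.55  5.55]
```

Now slowly onto the stub.

To row units: 16 mm / 750 = 0.0213, 12 mm / 750 = 0.016.

Emit:
crank_tcp --plan '[{"jaw": 0.3,"y": 0.0005,"z": 0.0053},{"jaw": 0.3,"y": 0.0005,"z": 0.0107},{"jaw": 0.3,"y": 0.0005,"z": 0.016},{"jaw": 0.3,"y": 0.0005,"z": 0.0213},{"jaw": 0.3,"y": 0.0005,"z": 0.0213}]'

```text
t: 10.1
position: [522.7, -19.1, 207.1]
tcp_rot: [-0.0, -0.015, 1.0, 0.0]
contact_force: [0.3, -0.7, -6.9]
opening: 0.564
grasp_force: 30.0
```

Emit:
crank_tcp --plan '[{"jaw": 0.3,"z": 0.0067},{"jaw": 0.3,"z": 0.0133},{"jaw": 0.3,"z": 0.02},{"jaw": 0.3,"z": 0.024},{"jaw": 0.3,"z": 0.024}]'

```text
t: 10.6
position: [522.7, -19.1, 188.9]
tcp_rot: [-0.001, -0.015, 1.0, 0.0]
contact_force: [-1.8, 1.3, -7.2]
opening: 0.563
grasp_force: 30.0
```

To row units: 20 mm / 750 = 0.0267, 15 mm / 750 = 0.02.

Emit:
crank_tcp --plan '[{"jaw": 0.3,"z": 0.0067},{"jaw": 0.3,"z": 0.0133},{"jaw": 0.3,"z": 0.02},{"jaw": 0.3,"z": 0.0267},{"jaw": 0.3,"z": 0.0267}]'

```text
t: 11.1
position: [522.7, -19.1, 169.1]
tcp_rot: [-0.0, -0.015, 1.0, 0.0]
contact_force: [-3.1, 1.6, -7.1]
opening: 0.563
grasp_force: 30.0
```

Emit:
crank_tcp --plan '[{"jaw": 0.3,"z": 0.0027},{"jaw": 0.3,"z": 0.0053},{"jaw": 0.3,"z": 0.008},{"jaw": 0.3,"z": 0.008}]'

```text
t: 11.5
position: [522.8, -19.0, 163.7]
tcp_rot: [-0.0, -0.015, 1.0, 0.0]
contact_force: [-5.0, 2.5, -4.8]
opening: 0.561
grasp_force: 30.0
```

To row units: 3 mm / 750 = 0.004, 2 mm / 750 = 0.0027.

Emit:
crank_tcp --plan '[{"jaw": 0.3,"x": 0.0007,"y": 0.0004,"z": 0.0013},{"jaw": 0.3,"x": 0.0007,"y": 0.0004,"z": 0.0027},{"jaw": 0.3,"x": 0.0007,"y": 0.0004,"z": 0.004},{"jaw": 0.3,"x": 0.0007,"y": 0.0004,"z": 0.004}]'

```text
t: 11.9
position: [522.7, -18.9, 160.6]
tcp_rot: [0.0, -0.015, 1.0, -0.0]
contact_force: [-0.5, 1.0, -4.9]
opening: 0.562
grasp_force: 30.0
```

Emit:
crank_tcp --plan '[{"jaw": 0.3,"z": 0.0013},{"jaw": 0.3,"z": 0.0027},{"jaw": 0.3,"z": 0.004},{"jaw": 0.3,"z": 0.004}]'

```text
t: 12.3
position: [522.6, -18.9, 157.5]
tcp_rot: [0.0, -0.015, 1.0, -0.0]
contact_force: [-1.3, -0.0, -5.0]
opening: 0.563
grasp_force: 30.0
```

To row units: 5 mm / 750 = 0.0067, 4 mm / 750 = 0.0053.

Emit:
crank_tcp --plan '[{"jaw": 0.3,"z": 0.0013},{"jaw": 0.3,"z": 0.0027},{"jaw": 0.3,"z": 0.004},{"jaw": 0.3,"z": 0.0053},{"jaw": 0.3,"z": 0.0067}]'

```text
t: 12.8
position: [522.5, -18.8, 152.5]
tcp_rot: [0.0, -0.015, 1.0, -0.0]
contact_force: [-1.1, 0.2, -5.1]
opening: 0.564
grasp_force: 30.0
```

Emit:
crank_tcp --plan '[{"jaw": 0.3,"z": 0.0013},{"jaw": 0.3,"z": 0.0027},{"jaw": 0.3,"z": 0.0033},{"jaw": 0.3,"z": 0.0033}]'

```text
t: 13.2
position: [522.6, -18.8, 150.8]
tcp_rot: [0.0, -0.015, 1.0, -0.0]
contact_force: [-4.3, -0.0, 4.8]
opening: 0.562
grasp_force: 30.0
```

To row units: -1 mm / 750 = -0.0013.

Emit:
crank_tcp --plan '[{"jaw": 0.7,"z": -0.0013},{"jaw": 0.9,"z": -0.0013},{"jaw": 1,"z": -0.0013},{"jaw": 1,"z": -0.0013},{"jaw": 1,"z": -0.0013}]'

```text
t: 13.7
position: [522.5, -18.8, 151.1]
tcp_rot: [0.0, -0.015, 1.0, -0.0]
contact_force: [0.5, 0.1, 0.5]
opening: 0.947
grasp_force: 0.0
```

Emit:
crank_tcp --plan '[{"jaw": 1,"z": -0.0267},{"jaw": 1,"z": -0.0667},{"jaw": 1,"z": -0.12},{"jaw": 1,"z": -0.1573},{"jaw": 1,"x": 0.0067,"y": -0.04,"z": -0.1573}]'

```text
t: 14.2
position: [520.1, -47.7, 273.1]
tcp_rot: [0.003, -0.016, 1.0, -0.0]
contact_force: [0.4, -0.9, -0.9]
opening: 0.999
grasp_force: 0.0
```

Emit:
crank_tcp --plan '[{"jaw": 1,"x": 0.0053,"y": -0.0533},{"jaw": 1,"x": 0.0107,"y": -0.1067},{"jaw": 1,"x": 0.016,"y": -0.16},{"jaw": 1,"x": 0.0213,"y": -0.2133},{"jaw": 1,"x": 0.028,"y": -0.248}]'

```text
t: 14.7
position: [502.7, -237.9, 269.1]
tcp_rot: [0.0, -0.015, 1.0, -0.0]
contact_force: [0.7, 0.7, -0.1]
opening: 1.001
grasp_force: 0.0
```

Emit:
crank_tcp --plan '[{"jaw": 1},{"jaw": 1}]'

```text
t: 14.9
position: [502.9, -235.4, 268.9]
tcp_rot: [-0.0, -0.015, 1.0, 0.0]
contact_force: [0.4, 0.3, 0.0]
opening: 1.002
grasp_force: 0.0
```

Run:
```python
from h import *; import pickle
s=robot.state(); go([503,-236,58.5])
m=eyes.camera_model("wrist"); im=eyes.grab_frame("wrist"); np.save("w4.npy",im); pickle.dump(m,open("w4.pkl","wb"))
for t in ["bell","pinion","flywheel","clutch"]:
    for d in eyes.pinpoint("wrist",t)[:2]:
        w=cam2w(m,d["at"]); print(t,round(d["score"],2),w,proj(m,w,True))
a=[cv2.resize(ortho(im,m,(503,-236),z,45,8),(400,400)) for z in (31,55)]
f=ortho(im,m,(523,-19),149,70,5); f=cv2.resize(f,(300,300))
b=np.zeros((300,800,3),"u1"); b[:,:300]=f; b[:,300:]=cv2.resize(im,(500,300))
save(np.vstack([np.hstack(a),b])[:600],"w4.png")
```

```text
t 14.9 pos [ 502.9  -235.43  268.93] yaw -3.112 j6 -2.122 tool shift [ -0.13  -0.68 210.43]
bell 0.89 [ 506.49 -237.29   -1.74] [320.18 177.42]
bell 0.24 [522.83 -18.05  -3.33] [468.16 193.96]
pinion 0.74 [ 507.25 -243.75   37.52] [314.8  183.38]
pinion 0.32 [ 665.95 -227.28   -0.09] [324.06 283.34]
flywheel 0.96 [565.43 140.19  -2.57] [541.35 221.8 ]
flywheel 0.94 [314.38 145.93   7.8 ] [561.96  73.45]
clutch 0.95 [525.34 -20.45 133.14] [517.72 224.26]
clutch 0.8 [567.28 145.47  31.19] [555.1 229.1]
```

```bash
python3 -c "
import cv2;a=cv2.imread('pics/w4.png');cv2.imwrite('pics/w4s.png',cv2.resize(a,(685,600)) if a.shape[0]>600 else a)"
```

```text
(no output)
```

View pics/w4s.png

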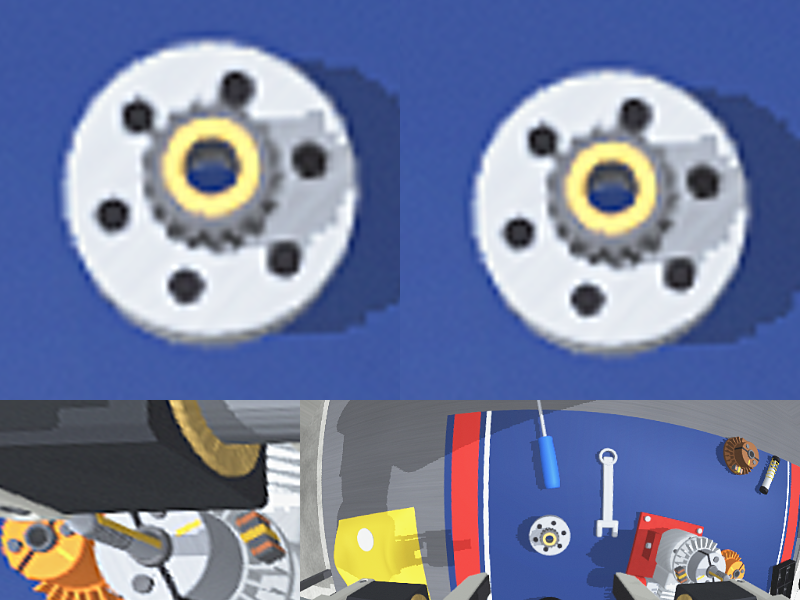

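The bell, pinion up, is centred at about (505.9,-238.5) in both the cup-top and pinion-top planes. The flywheel stripe lines up with the yellow line on the stub, so it is keyed home.

To row units: 185 mm / 750 = 0.2467, -3.1 mm / 750 = -0.0041.

Emit:
crank_tcp --plan '[{"jaw": 1,"x": -0.004,"y": -0.0041,"z": 0.0533},{"jaw": 1,"x": -0.004,"y": -0.0041,"z": 0.1133},{"jaw": 1,"x": -0.004,"y": -0.0041,"z": 0.1733},{"jaw": 1,"x": -0.004,"y": -0.0041,"z": 0.22},{"jaw": 1,"x": -0.004,"y": -0.0041,"z": 0.2467}]'

```text
t: 15.65
position: [505.2, -237.3, 81.4]
tcp_rot: [-0.001, -0.016, 1.0, 0.001]
contact_force: [-0.4, -0.6, 0.6]
opening: 0.998
grasp_force: 0.0
```

Emit:
crank_tcp --plan '[{"jaw": 0.8,"z": 0.02},{"jaw": 0.6,"z": 0.0333},{"jaw": 0.5,"z": 0.0333}]'

```text
t: 15.95
position: [506.0, -238.2, 58.6]
tcp_rot: [-0.0, -0.015, 1.0, 0.0]
contact_force: [0.3, 0.6, 0.4]
opening: 0.792
grasp_force: 0.0
```

Emit:
crank_tcp --plan '[{"jaw": 0.4},{"jaw": 0.2},{"jaw": 0.1},{"jaw": 0.1},{"jaw": 0.1}]'

```text
t: 16.45
position: [506.2, -238.6, 59.4]
tcp_rot: [0.0, -0.015, 1.0, -0.0]
contact_force: [-0.2, 0.6, -0.4]
opening: 0.36
grasp_force: 0.0
```

Emit:
crank_tcp --plan '[{"jaw": 0.1},{"jaw": 0.1},{"jaw": 0.1}]'

```text
t: 16.75
position: [506.2, -238.5, 59.3]
tcp_rot: [0.0, -0.015, 1.0, -0.0]
contact_force: [-0.8, 1.2, 3.3]
opening: 0.317
grasp_force: 30.0
```

To row units: -212 mm / 750 = -0.2827, -165 mm / 750 = -0.22.

Emit:
crank_tcp --plan '[{"jaw": 0.1,"z": -0.0267},{"jaw": 0.1,"z": -0.0867},{"jaw": 0.1,"z": -0.1533},{"jaw": 0.1,"z": -0.22},{"jaw": 0.1,"z": -0.2827}]'

```text
t: 17.25
position: [505.7, -238.3, 273.1]
tcp_rot: [-0.0, -0.015, 1.0, 0.0]
contact_force: [1.0, -0.3, -1.8]
opening: 0.314
grasp_force: 30.0
```

Emit:
crank_tcp --plan '[{"jaw": 0.1,"z": -0.0053},{"jaw": 0.1,"x": -0.0053,"y": 0.0533,"z": -0.0053},{"jaw": 0.1,"x": -0.0107,"y": 0.1067,"z": -0.0053},{"jaw": 0.1,"x": -0.0173,"y": 0.16,"z": -0.0053},{"jaw": 0.1,"x": -0.0227,"y": 0.2133,"z": -0.0053}]'

```text
t: 17.75
position: [517.8, -76.5, 273.9]
tcp_rot: [-0.001, -0.015, 1.0, 0.0]
contact_force: [0.5, 0.1, -1.6]
opening: 0.314
grasp_force: 30.0
```

Emit:
crank_tcp --plan '[{"jaw": 0.1,"x": -0.0053,"y": 0.0533},{"jaw": 0.1,"x": -0.008,"y": 0.0787},{"jaw": 0.1,"x": -0.008,"y": 0.0787},{"jaw": 0.1,"x": -0.008,"y": 0.0787}]'

```text
t: 18.15
position: [522.2, -19.0, 274.2]
tcp_rot: [-0.001, -0.016, 1.0, -0.0]
contact_force: [-0.6, -0.4, -1.9]
opening: 0.313
grasp_force: 30.0
```

Run:
```python
from h import *
s=robot.state(); go([523.1,-18.9,240]); print(s["opening"],s["grasp_force"])
m=eyes.camera_model("wrist"); im=eyes.grab_frame("wrist")
z=s["position"][2]-59.3+55
save(np.hstack([cv2.resize(ortho(im,m,s["position"][:2],z,25,8),(400,400)),cv2.resize(im[190:330,250:390],(400,400))]),"w5.png")
```

```text
t 18.15 pos [522.2  -19.03 274.24] yaw -3.111 j6 -1.727 tool shift [-0.95  0.11 34.24]
0.31271967174661996 29.999580681324005
```

View pics/w5.png

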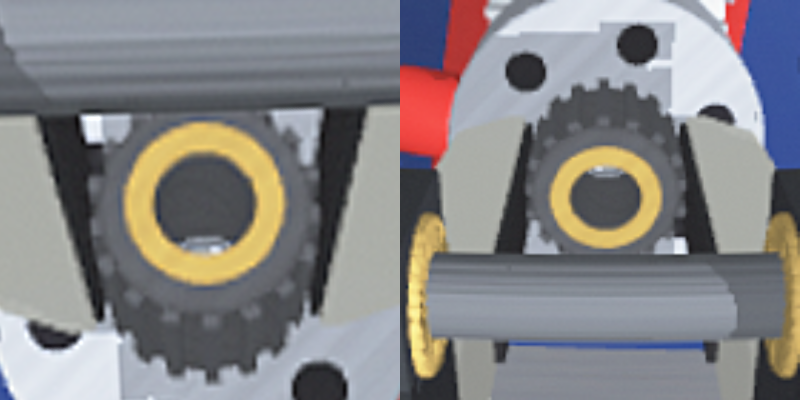

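Ring centre is within about 0.7 mm of the TCP, so I correct for it and lower.

To row units: 48 mm / 750 = 0.064, 40 mm / 750 = 0.0533.

Emit:
crank_tcp --plan '[{"jaw": 0.1,"x": -0.0013,"y": 0.0007,"z": 0.0133},{"jaw": 0.1,"x": -0.0013,"y": 0.0007,"z": 0.0267},{"jaw": 0.1,"x": -0.0013,"y": 0.0007,"z": 0.04},{"jaw": 0.1,"x": -0.0013,"y": 0.0007,"z": 0.0533},{"jaw": 0.1,"x": -0.0013,"y": 0.0007,"z": 0.064}]'

```text
t: 18.7
position: [523.2, -18.5, 225.9]
tcp_rot: [-0.0, -0.015, 1.0, 0.0]
contact_force: [-0.2, 0.2, -2.1]
opening: 0.312
grasp_force: 30.0
```

Emit:
crank_tcp --plan '[{"jaw": 0.1,"z": 0.0053},{"jaw": 0.1,"z": 0.0107},{"jaw": 0.1,"z": 0.016},{"jaw": 0.1,"z": 0.0187},{"jaw": 0.1,"z": 0.0187}]'

```text
t: 19.2
position: [523.4, -18.4, 213.0]
tcp_rot: [-0.0, -0.015, 1.0, 0.0]
contact_force: [-1.1, 0.5, -1.5]
opening: 0.312
grasp_force: 30.0
```

To row units: 9 mm / 750 = 0.012, 7 mm / 750 = 0.0093.

Emit:
crank_tcp --plan '[{"jaw": 0.1,"x": 0.0004,"z": 0.004},{"jaw": 0.1,"x": 0.0004,"z": 0.0067},{"jaw": 0.1,"x": 0.0004,"z": 0.0093},{"jaw": 0.1,"x": 0.0004,"z": 0.012},{"jaw": 0.1,"x": 0.0004,"z": 0.012}]'

```text
t: 19.7
position: [523.1, -18.4, 203.9]
tcp_rot: [-0.0, -0.015, 1.0, 0.0]
contact_force: [0.1, 1.3, -3.2]
opening: 0.314
grasp_force: 30.0
```

Emit:
crank_tcp --plan '[{"jaw": 0.1,"z": 0.004},{"jaw": 0.1,"z": 0.008},{"jaw": 0.1,"z": 0.012},{"jaw": 0.1,"z": 0.016},{"jaw": 0.1,"z": 0.016}]'

```text
t: 20.2
position: [523.0, -18.4, 191.6]
tcp_rot: [-0.0, -0.015, 1.0, 0.0]
contact_force: [0.0, 0.7, -2.5]
opening: 0.312
grasp_force: 30.0
```

To row units: 5.5 mm / 750 = 0.0073, 4 mm / 750 = 0.0053.

Emit:
crank_tcp --plan '[{"jaw": 0.1,"z": 0.0027},{"jaw": 0.1,"z": 0.0053},{"jaw": 0.1,"z": 0.0073},{"jaw": 0.1,"z": 0.0073}]'

```text
t: 20.6
position: [523.1, -18.4, 186.4]
tcp_rot: [-0.0, -0.015, 1.0, 0.0]
contact_force: [-0.2, -0.4, -2.9]
opening: 0.313
grasp_force: 30.0
```

Emit:
crank_tcp --plan '[{"jaw": 0.1,"z": 0.0013},{"jaw": 0.1,"z": 0.0027},{"jaw": 0.1,"z": 0.0033},{"jaw": 0.1,"z": 0.0033}]'

```text
t: 21.0
position: [523.2, -18.4, 184.3]
tcp_rot: [0.0, -0.015, 1.0, -0.0]
contact_force: [-0.5, -0.2, -0.4]
opening: 0.316
grasp_force: 30.0
```

The manual's scale: shifts go in shares of 750 mm and turns go in shares of 4 rad. Converting my numbers, 0.6 mm / 750 = 0.0008, 0.3 mm / 750 = 0.0004.

Emit:
crank_tcp --plan '[{"jaw": 0.1,"z": 0.0004},{"jaw": 0.1,"z": 0.0008},{"jaw": 0.1,"z": 0.0008}]'

```text
t: 21.3
position: [523.4, -18.4, 184.2]
tcp_rot: [0.0, -0.015, 1.0, -0.0]
contact_force: [-3.7, 0.6, 7.2]
opening: 0.316
grasp_force: 30.0
```

Emit:
crank_tcp --plan '[{"jaw": 0.5},{"jaw": 0.7},{"jaw": 0.8},{"jaw": 0.8},{"jaw": 0.8}]'

```text
t: 21.8
position: [523.2, -18.4, 183.5]
tcp_rot: [-0.0, -0.015, 1.0, 0.0]
contact_force: [0.3, -0.5, -0.2]
opening: 0.69
grasp_force: 0.0
```

Emit:
crank_tcp --plan '[{"jaw": 0.8,"z": -0.0267},{"jaw": 0.8,"z": -0.0667},{"jaw": 0.8,"z": -0.12},{"jaw": 0.8,"x": -0.04,"z": -0.1267},{"jaw": 0.8,"x": -0.1,"z": -0.1267}]'

```text
t: 22.3
position: [598.9, -16.1, 281.2]
tcp_rot: [0.002, -0.015, 1.0, -0.0]
contact_force: [0.2, -0.5, 0.7]
opening: 0.8
grasp_force: 0.0
```

Emit:
crank_tcp --plan '[{"jaw": 0.8},{"jaw": 0.8}]'

```text
t: 22.5
position: [598.1, -16.1, 277.7]
tcp_rot: [-0.001, -0.015, 1.0, 0.0]
contact_force: [-0.8, -0.3, -0.3]
opening: 0.801
grasp_force: 0.0
```

Run:
```python
from h import *
s=robot.state(); go([0,0,0])
m=eyes.camera_model("wrist"); im=eyes.grab_frame("wrist")
for t in ["bell","pinion","flywheel"]:
    for d in eyes.pinpoint("wrist",t)[:2]:
        print(t,round(d["score"],2),cam2w(m,d["at"]))
sd=eyes.grab_frame("side"); ms=eyes.camera_model("side")
for t in ["bell","pinion","flywheel"]:
    for d in eyes.pinpoint("side",t)[:3]:
        print(t,round(d["score"],2),cam2w(ms,d["at"]))
u,v=map(int,proj(ms,[523,-19,130])); print(u,v)
save(np.hstack([cv2.resize(ortho(im,m,(523,-19),156,50,8),(400,400)),cv2.resize(sd[v-40:v+40,u-40:u+40],(400,400),interpolation=cv2.INTER_CUBIC)]),"w6.png")
```

```text
t 22.5 pos [598.14 -16.07 277.68] yaw -3.111 j6 -1.706 tool shift [596.98  34.15 278.54]
bell 0.67 [523.24 -17.64 123.83]
pinion 0.71 [525.61 -21.74 163.6 ]
flywheel 0.77 [567.68 143.72  -0.96]
bell 0.67 [520.2  -13.52 121.44]
pinion 0.84 [519.85 -15.28 162.21]
pinion 0.72 [ 669.98 -233.1     2.61]
flywheel 0.83 [567.09 141.52  -1.07]
flywheel 0.77 [313.55 142.83  -0.13]
flywheel 0.59 [613.92 386.87   0.1 ]
320 189
```

View pics/w6.png

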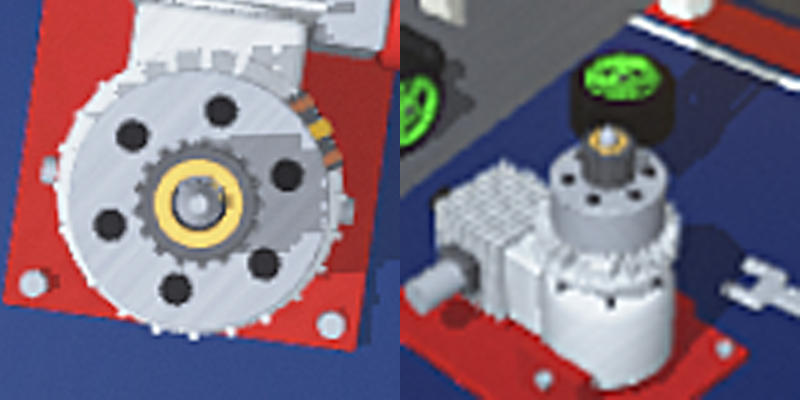

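The pictures show the bell concentric over the clutch with its rim close to the flywheel disc, and its rim measures about 124 mm against 125 mm for home. The arm is clear of everything, so I'm handing in.

```bash
python3 -c "
from bench import robot
print(robot.job_done())"
```

```text
the job is handed in; nothing more can be done
None
```

The flywheel is keyed fully home on the crank and the bell is fully home over the clutch; I handed the job in at about 23 s, with the arm clear and no bystander touched.

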